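# Press a wheel bush home with the ratchet knob

## Robot

A 6-joint arm with a two-finger parallel gripper is mounted at the origin on the work surface. World frame = base frame: x ahead of the robot, y to its left, z up, the work surface at z = 0. Lengths are in m, angles in rad, forces in N, time in s.
With the tool pointing down it reaches from about 0.425 to 0.95 m from the base axis. Payload 3.5 kg.
Tool frame: the origin (TCP) lies at the very end of the fingers, on their centre line; the grasp point (between the pads) lies 19 mm behind it; x points along the fingers, z is the direction in which the jaws open and shut, and the axes are right-handed (so a half turn about x gives the same grasp; the last joint's range is limited). The gripper opens to 85 mm and grips with 20 to 120 N. Pads are 22 mm wide; open, the fingers measure 114 mm over their backs; the gripper's body (76 mm by 85 mm) begins 54 mm behind the grasp point. The pads swing forward as they close: fully open they stand 13 mm farther back than shut.
Start: joints at [-1.372, 0.286, 1.577, -0, 1.279, -0.15], TCP at [0.231, -0.634, 0.231] pointing down, gripper open.
Joint ranges: [-2.77, 2.77], [-0.9, 2.22], [0.21, 2.48], [-1.53, 4.67], [0.24, 2.81], [-2.84, 2.84]. Speed limits (rad/s): [2.79, 2.79, 3.14, 3.14, 3.14, 3.14].

## Interface

Orientations are given as a unit quaternion [x, y, z, w].
In Python, from plant import ctrl, cams gives the robot as it stands.
- The arm moves only by the tool play_rows, never from a script. Its argument "rows" is a list of rows, each a list of 3 entries, a list of its own where there are three numbers: the opening in per cent of the stroke, from 0 (shut) to 100 (fully open), then the shift along the tool's x, y, z in units of 0.3 m (1.0 is 0.3 m), then the turn, a rotation vector about the tool's x, y, z in units of pi/2 rad (1.0 is pi/2 rad). A call has 1 to 10 rows; each row is the pose to reach, as a shift and turn from the pose commanded when the call began, along the tool's axes at that moment; what a row does not reach only later rows make up. A row lasts 1/12 s, in which the tool goes at most 41.7 mm and 7.16 degrees, less where a joint would pass 70% of its speed; a pose out of reach is approached as far as the arm can. A call with a number of a shift or a turn outside -1 to 1 is refused whole. A call with a gripper value outside its range is refused whole. The fingers move at their own pace and stop on an object; "force" is the grip in N (left out, the last holds). Time passes only in rows, so rows that repeat a pose let the fingers close. It gives the time, the measured TCP pose, the force and the opening at its end, in the units of the state.
- ctrl.get_state(): the state, without advancing time (a new reading comes with each control period).
- cams.read_camera(name): name is "scene" or "top"; returns a dict with "color" (384x512x3 uint8, red, green, blue), "fx", "fy", "cx", "cy" (pixels), "view" (4x4, takes a point from world to camera coordinates). Camera axes: x right, y down, z forward; pixel columns grow to the right and rows downward; lengths in m; the calibration is good to about 2 mm. A picture is of the moment at which its call begins. There is no depth.
- ctrl.sign_off(): hands the job in, once; it reports no verdict.
The state is a dict: "time": time; "qpos": joint angles; "dq": joint speeds; "joint_efforts": joint torques, N m; "eef_pos": TCP position; "tcp_rot": TCP orientation; "contact_force": force on the tool from outside, world axes, zero at the start; "wrist_torque": the same for the moment, N m; "opening": opening from 0.0 (shut) to 1.0 (fully open).
Only numpy, scipy, OpenCV 4.12 (cv2) and the standard library are available. Lean on these libraries where they do the work, as an engineer would, in place of code of your own. Each camera call takes 0.05 s, during which the arm holds its last target. There are 200 camera calls.

## Task

The walker wheel sits in the nest of the little screw press with its flanged bush only started in the hub. Swing the press arm gently over the wheel until it rests against its stop, then wind the ratchet knob clockwise until the bush is fully home and the knob slips and clicks; give it no more than five clicks, do not lean on the knob, and leave the press tightened and the other things on the bench where they are.

Things in the scene. Friction and masses are not known exactly. Their poses are not given: they have to be found in the camera images.
- press: bench screw press, fixed: steel base plate 130 x 250 x 14 mm; origin at the middle of its underside, z up. In its frame the wheel nest's axis is at x 0, y +55 mm and the 30 mm pivot post of the swing arm at x 0, y -65 mm; the post's cap tops out at 154 mm
- pivot (a point): point on the vertical axis of the post about which the arm swings, at mid height of the arm bar, 133 mm above the bench
- bar_mid (a point): point on the centre line of the arm bar, 55 mm from the pivot axis. The bar is grey, straight, 24 mm wide and 26 mm high (120 to 146 mm above the bench), runs from the 48 mm pivot hub to a 40 mm end boss 120 mm from the pivot, and can be pushed on its side faces or pinched across. The knob over the end boss rises to 202 mm above the bench at most: keep the gripper's body clear of it
- swing_arm (a joint): angle of the arm, rad: 0 = against its hard stop with the screw right over the wheel; up to 1.2 as it swings away, anticlockwise seen from above (towards the robot). Close it clockwise, slowly at the end (it must not be slammed into the stop). Stiff pivot of 0.5 N m (about 9 N at bar_mid) that stays where left
- knob_centre (a point): centre of the black round ratchet knob on top of the screw, on its axis; the knob is 44 mm in diameter, 34 mm high, vertical, fluted, and stands 20 mm or less clear above the arm's end boss. It sinks as it is wound: 12 mm a turn (1.9 mm a rad). Grip it anywhere round its rim from above
- screw (a joint): angle of the screw in the arm, rad, grows as it is wound down (clockwise seen from above); the foot drops 12 mm a turn (1.9 mm a rad). Turns freely at about 0.16 N m. 0 = fully up, foot 6.6 mm above where it meets a bush that is fully home
- knob (a joint): slip of the knob on the screw, rad, clockwise: near 0 while the knob drives the screw; it slips once the torque passes about 0.38 N m, 0.39 rad for each click (16 clicks a turn): at each click the torque drops to about 0.18 N m and builds again to 0.38
- foot (a point): centre of the underside of the brass foot, 22 mm across, at the lower end of the screw; it presses on the bush and does not turn
- wheel_centre (a point): centre of the walker wheel that sits loose, flat, in the nest: 140 mm across black tyre 28 mm wide, five grey spoke pairs, hub 35 mm across and 44 mm high
- nest (a point): centre of the floor of the nest cup (38 mm bore, 6 mm deep) that holds the lower end of the hub; 34 mm above the bench
- bush_top (a point): centre of the top face of the black bush's flange, 26 mm across and 4 mm thick, in the top of the hub of the wheel in the press
- bush (a joint): how far the bush still stands proud of its seat in the hub, m: 0 = flange flush on the hub. It is a press fit: about 30 N moves it, and it stays where it is left
- spare_wheel: another such wheel lying on the bench, bystander; origin under its hub
- hex_key_a: T-handle hex key, orange, lying on the bench close by the press, bystander; origin under its handle
- hex_key_b: second T-handle hex key, bystander; origin under its handle
- bush_tub: clear plastic tub of spare bushes, 75 mm square, 30 mm high, behind the press, bystander
- stub_axle: steel stub axle, 85 mm long, lying behind the press, bystander
- spray_bottle: white spray bottle, 193 mm high, bystander
- grease_tin: round metal tin, 75 mm across, 62 mm high, bystander
- foam_block: white block 130 x 60 x 35 mm, bystander
There are look-alikes about, which are no part of the job. What is shaped like the part that bears wheel_centre but orange is not meant.

How it is judged:
By the outcome, as a careful person would: the job done as asked, in the order asked, and still so for the second after the job is handed in, with the robot touching nothing.
It also fails if it takes over 67 s, if anything falls off the work surface, if the arm or the gripper's body presses on something with over 40 N, if the wrist force passes 120 N, or if a joint passes its speed limit or range.

## Working session

There is one attempt and no reset: what is moved stays moved. The work goes in short steps, Python scripts to look and compute and a tool call to move; the robot and the scene stay as the last step left them, time stands still between calls to the robot, and variables do not carry over. Pictures are saved under pics/ and viewed, about 8 in all and at most 12, crops included, and the job is handed in when it is done.

Besides the shell and the picture viewer there is one more tool, called after "Request:" as name([rows], argument=value, ...), one row to a line, values as JSON. play_rows: Moves the arm, as the interface text tells. Shifts and turns lie within -1 to 1; 1 stands for 0.3 m of shift or pi/2 rad of turn. Its arguments: {"type":"object","properties":{"rows":{"type":"array"},"force":{"type":"number"}},"required":["rows"]}

```bash
mkdir -p pics; ls; python3 - <<'E'
from plant import ctrl,cams
import cv2,numpy as np
s=ctrl.get_state();print(s)
for n in("scene","top"):
    c=cams.read_camera(n);print(n,c["fx"],c["fy"],c["cx"],c["cy"],np.round(c["view"],4).tolist())
    cv2.imwrite(f"pics/{n}0.png",cv2.cvtColor(c["color"],cv2.COLOR_RGB2BGR))
E
```

```text
pics
{'time': 0.0, 'qpos': array([-1.37198036e+00,  2.87171391e-01,  1.57812570e+00, -2.26449864e-05,
        1.27859613e+00, -1.50002576e-01]), 'dq': array([ 3.09705368e-04, -1.30214333e-03,  1.91785064e-04, -8.18499953e-05,
        2.55559227e-03, -1.06751486e-04]), 'joint_efforts': array([ 1.10784302e-03, -4.05970824e+01, -2.92628145e+01, -2.71197827e-06,
        5.73693032e-03,  5.24442058e-06]), 'eef_pos': array([ 0.23060097, -0.63371262,  0.22997113]), 'tcp_rot': array([ 0.40620463,  0.57977305, -0.40509386,  0.57858446]), 'contact_force': array([-0.12333659,  0.7793805 ,  0.76914201]), 'wrist_torque': array([0.00545223, 0.02616553, 0.03337663]), 'opening': 1.0024395836182312}
scene 406.40725668731574 406.40725668731574 262.5119742924089 184.83512146036313 [[0.1848, 0.9827, 0.0136, -0.0602], [0.7947, -0.1413, -0.5904, -0.3385], [-0.5782, 0.12, -0.807, 1.5344], [0.0, 0.0, 0.0, 1.0]]
top 434.1541077534325 434.1541077534325 257.2213164252313 187.1754801680569 [[0.0279, -0.9996, -0.0021, -0.0641], [-0.9853, -0.0271, -0.1686, 0.5403], [0.1684, 0.0068, -0.9857, 1.2391], [0.0, 0.0, 0.0, 1.0]]
```

View pics/scene0.png

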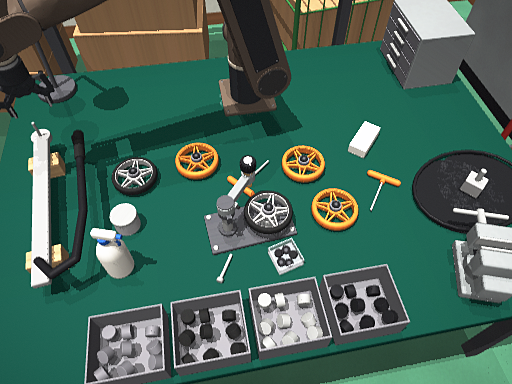

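View pics/top0.png

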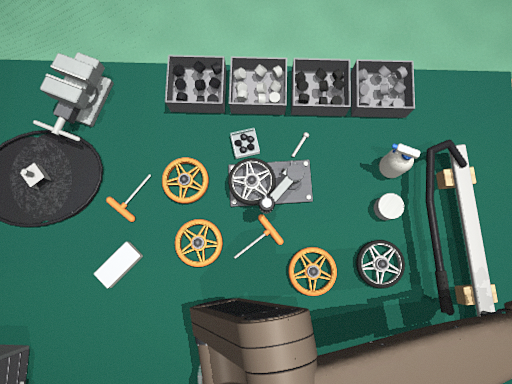

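```bash
cat > h.py <<'E'
import numpy as np,cv2
from plant import ctrl,cams
def cam(n):
    c=cams.read_camera(n);c["bgr"]=cv2.cvtColor(c["color"],cv2.COLOR_RGB2BGR);return c
def ray(c,u,v):
    R=c["view"][:3,:3];t=c["view"][:3,3]
    return -R.T@t,R.T@np.array([(u-c["cx"])/c["fx"],(v-c["cy"])/c["fy"],1])
def onz(c,u,v,z):
    o,d=ray(c,u,v);return o+d*(z-o[2])/d[2]
def proj(c,p):
    q=c["view"][:3,:3]@np.array(p)+c["view"][:3,3];return np.array([c["fx"]*q[0]/q[2]+c["cx"],c["fy"]*q[1]/q[2]+c["cy"]])
def crop(c,u,v,w,h,k,f):
    a=cv2.resize(c["bgr"][v:v+h,u:u+w],None,fx=k,fy=k,interpolation=cv2.INTER_CUBIC);return a
E
python3 - <<'E'
from h import *
s=cam("scene");t=cam("top")
a=crop(s,190,140,125,125,5,0)[:,:];b=crop(t,220,125,100,100,4,0)
a=cv2.resize(a,(400,400));b=cv2.resize(b,(400,400))
cv2.imwrite("pics/c1.png",np.hstack([a,b]))
for n,c,(u,v,z) in [("post top",t,(293,175,.154))]:
    print(n,onz(c,u,v,z))
E
```

```text
post top [ 0.55962485 -0.14612363  0.154     ]
```

View pics/c1.png

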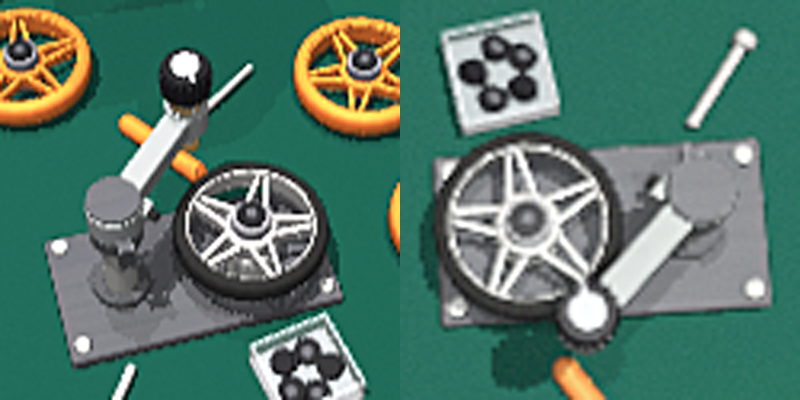

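```bash
cat >> h.py <<'E'
def tri(c1,p1,c2,p2):
    P=[np.array([[c["fx"],0,c["cx"]],[0,c["fy"],c["cy"]],[0,0,1]])@c["view"][:3] for c in(c1,c2)]
    X=cv2.triangulatePoints(P[0],P[1],np.array(p1,float),np.array(p2,float)).ravel();return X[:3]/X[3]
E
python3 - <<'E'
from h import *
s=cam("scene");t=cam("top")
for n,a,b,z in [("cap",(225.3,203),(296.2,172),.154),("knobtop",(248.4,159.5),(266.7,202.5),.2),("bush",(268,207),(251.7,180),.09)]:
    print(n,tri(s,a,t,b).round(4),onz(s,*a,z).round(4),onz(t,*b,z).round(4))
for n,c,p in [("t1",t,(305.5,163.75)),("t2",t,(308.5,197.5)),("t3",t,(234.25,202)),("s1",s,(208.75,216.9)),("s2",s,(215.9,247.5)),("s3",s,(292.5,229.4))]:
    print(n,onz(c,*p,.015).round(4))
# base plate mask: grey component
for nm,c,z in(("scene",s,.154),("top",t,.154)):
    hsv=cv2.cvtColor(c["bgr"],cv2.COLOR_BGR2HSV)
    u0,v0=(int(x) for x in proj(c,(.565,-.155,.154)));print(nm,u0,v0)
    x,y=((225,203) if nm=="scene" else (296,172))
    print(hsv[y-10:y+11:2,x-10:x+11:2,2])
E
```

```text
cap [ 0.5697 -0.1515  0.1489] [ 0.5738 -0.1476  0.154 ] [ 0.5682 -0.1547  0.154 ]
knobtop [ 0.4764 -0.0729  0.2002] [ 0.4767 -0.0696  0.2   ] [ 0.476  -0.0757  0.2   ]
bush [ 0.5572 -0.031   0.0781] [ 0.565  -0.0307  0.09  ] [ 0.5547 -0.033   0.09  ]
t1 [ 0.6239 -0.1944  0.015 ]
t2 [ 0.5198 -0.2045  0.015 ]
t3 [0.4999 0.0191 0.015 ]
s1 [ 0.5208 -0.1981  0.015 ]
s2 [ 0.6244 -0.1893  0.015 ]
s3 [0.6057 0.0355 0.015 ]
scene 222 200
[[111 112 111 109 109 109  94 255 239 242 243]
 [110 111 109 114 136 131 142 242 246 241 252]
 [111 109 133 146 143 147 141 132 168 255 127]
 [110 125 145 144 144 144 143 143 141 182  67]
 [109 154 144 145 146 144 143 142 141 128 113]
 [109 150 141 141 139 141 143 145 145 131 214]
 [107 118 144 143 145 145 144 145 151 114 255]
 [108 188 118 146 145 145 144 150  69  87 143]
 [110 112 130 161  75  74  92 204 141  79 100]
 [110 104 108 134 178 160 158  88  86  80 131]
 [135 140 112 110 108 102  97  91  91  52 128]]
top 296 173
[[151 147 123 160 155 150 149 151 143 241 254]
 [145 141  95 150 147 139 146 147 136 235 255]
 [142 144 159 154 156 155 157 155 150 137 106]
 [151 153 155 155 155 154 153 154 153 150 152]
 [158 159 153 154 153 153 153 153 152 154 153]
 [129 159 154 156 157 158 158 157 157 145 150]
 [103 165 160 157 158 156 157 154 162 138 152]
 [167 125 158 157 157 156 156 158 158 153 153]
 [239 184 117 153 157 158 156 155 130 152 155]
 [228 233 230 178 121 124 108 105 158 155 152]
 [229 227 237 181  63  64 105 132 158 153 156]]
```

```bash
cat >> h.py <<'E'
from scipy.spatial.transform import Rotation as Ro
C=np.array([.5625,-.0845]);YW=.09
ax=lambda a:np.array([np.cos(a),np.sin(a)])
PIV=C-.065*ax(YW+np.pi/2);NEST=C+.055*ax(YW+np.pi/2)
def armdir(a): return ax(YW+np.pi/2+a)
def go(p,zyaw):
    "shift/turn units to reach p, tool down, tool z along yaw zyaw (mod pi)"
    s=ctrl.get_state();R=Ro.from_quat(s["tcp_rot"])
    M=R.as_matrix();sh=M.T@(np.array(p)-s["eef_pos"])/.3
    z=np.r_[ax(zyaw),0];x=np.array([0,0,-1.]);out=[]
    for sg in(1,-1):
        T=np.c_[x,np.cross(sg*z,x),sg*z];out.append((R.inv()*Ro.from_matrix(T)).as_rotvec()/(np.pi/2))
    out.sort(key=np.linalg.norm)
    print("shift",sh.round(3),"turn",out[0].round(3),"alt",out[1].round(3))
def st():
    s=ctrl.get_state();M=Ro.from_quat(s["tcp_rot"]).as_matrix()
    print("t",round(s["time"],2),"p",s["eef_pos"].round(4),"zyaw",round(np.arctan2(M[1,2],M[0,2]),3),"q",s["qpos"].round(3),"F",s["contact_force"].round(1),"T",s["wrist_torque"].round(2),"op",round(s["opening"],3));return s
E
python3 - <<'E'
from h import *
st();a=.787
print(PIV,NEST,armdir(a))
n=np.array([armdir(a)[1],-armdir(a)[0]])
p=PIV+.05*armdir(a)-.045*n;print(p)
go([*p,.23],YW+np.pi/2+a)
E
```

```text
t 0.3 p [ 0.2307 -0.6341  0.2308] zyaw -1.222 q [-1.372  0.287  1.577  0.     1.279 -0.15 ] F [ 0.1  1.  -0.3] T [ 0.02  0.02 -0.01] op 1.0
[ 0.56834211 -0.14923693] [ 0.55755668 -0.0297226 ] [-0.76882396  0.63946049]
[ 0.50112519 -0.15186098]
shift [ 0.004  1.397 -1.203] turn [-0.336 -0.001 -0.   ] alt [ 1.664e+00 -0.000e+00  1.000e-03]
```

Request:
play_rows([
  [0,[0,0.7,-0.6],[-0.336,0,0]],
  [0,[0,0.7,-0.6],[-0.336,0,0]],
  [0,[0,0.7,-0.6],[-0.336,0,0]],
  [0,[0,0.7,-0.6],[-0.336,0,0]],
  [0,[0,0.7,-0.6],[-0.336,0,0]],
  [0,[0,0.7,-0.6],[-0.336,0,0]],
  [0,[0,0.7,-0.6],[-0.336,0,0]],
  [0,[0,0.7,-0.6],[-0.336,0,0]],
  [0,[0,0.7,-0.6],[-0.336,0,0]],
], force=40)

```text
time: 1.05
eef_pos: [0.3672, -0.3924, 0.2316]
tcp_rot: [0.239, 0.665, -0.24, 0.665]
contact_force: [-0.0, 0.2, 0.1]
opening: -0.002
```

```bash
python3 - <<'E'
from h import *
st();a=.787
n=np.array([armdir(a)[1],-armdir(a)[0]])
p=PIV+.05*armdir(a)-.045*n
go([*p,.23],YW+np.pi/2+a);go([*p,.132],YW+np.pi/2+a)
E
```

```text
t 1.05 p [ 0.3672 -0.3924  0.2316] zyaw -0.691 q [-1.007 -0.019  1.914 -0.     1.245 -0.316] F [-0.   0.2  0.1] T [-0.04 -0.02  0.02] op -0.002
shift [ 0.005  0.902 -0.167] turn [0.002 0.    0.   ] alt [-1.998e+00 -1.000e-03  1.000e-03]
shift [ 0.331  0.902 -0.167] turn [0.002 0.    0.   ] alt [-1.998e+00 -1.000e-03  1.000e-03]
```

Request:
play_rows([
  [0,[0,0.9,-0.167],[0,0,0]],
  [0,[0,0.9,-0.167],[0,0,0]],
  [0,[0,0.9,-0.167],[0,0,0]],
  [0,[0,0.9,-0.167],[0,0,0]],
  [0,[0,0.9,-0.167],[0,0,0]],
  [0,[0,0.9,-0.167],[0,0,0]],
  [0,[0,0.9,-0.167],[0,0,0]],
  [0,[0.15,0.9,-0.167],[0,0,0]],
  [0,[0.25,0.9,-0.167],[0,0,0]],
  [0,[0.33,0.9,-0.167],[0,0,0]],
])

```text
time: 1.88
eef_pos: [0.5001, -0.1541, 0.1297]
tcp_rot: [0.24, 0.666, -0.241, 0.664]
contact_force: [-1.2, 0.0, -1.0]
opening: -0.001
```

```bash
python3 - <<'E'
from h import *
st()
s=cam("scene");t=cam("top")
a=cv2.resize(s["bgr"][140:265,190:315],(400,400),interpolation=2);b=cv2.resize(t["bgr"][125:225,220:320],(400,400),interpolation=2)
cv2.imwrite("pics/c2.png",np.hstack([a,b]))
for th in(.787,.6,.4,.2,0):
    d=armdir(th);n=np.array([d[1],-d[0]])
    print(th);go([*(PIV+.05*d-.025*n),.132],YW+np.pi/2+th)
E
```

```text
t 1.88 p [ 0.5001 -0.1541  0.1297] zyaw -0.694 q [-4.930e-01  6.400e-02  2.029e+00 -1.000e-03  1.051e+00  2.020e-01] F [-1.2  0.  -1. ] T [-0.01 -0.02  0.05] op -0.001
0.787
shift [-0.016  0.078  0.006] turn [-0.001 -0.006  0.002] alt [1.999 0.002 0.01 ]
0.6
shift [-0.016  0.11  -0.007] turn [ 0.118 -0.006  0.002] alt [-1.882 -0.003 -0.009]
0.4
shift [-0.016  0.147 -0.014] turn [ 0.245 -0.006  0.003] alt [-1.755 -0.004 -0.009]
0.2
shift [-0.016  0.184 -0.013] turn [ 0.373 -0.006  0.003] alt [-1.627 -0.005 -0.008]
0
shift [-0.017  0.221 -0.005] turn [ 0.5   -0.006  0.004] alt [-1.5   -0.005 -0.007]
```

View pics/c2.png

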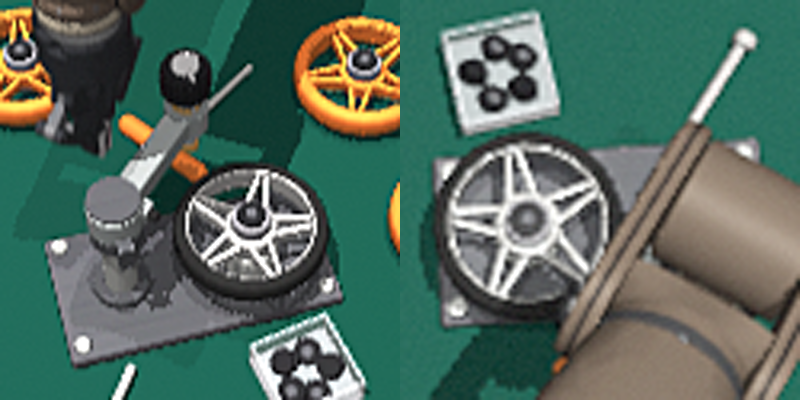

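Request:
play_rows([
  [0,[-0.01,0.03,0.0],[0,0,0]],
  [0,[-0.01,0.055,0.0],[0,0,0]],
  [0,[-0.01,0.07,0.0],[0,0,0]],
  [0,[-0.01,0.08,0.0],[0.01,0,0]],
  [0,[-0.01,0.088,-0.002],[0.035,0,0]],
  [0,[-0.01,0.096,-0.003],[0.065,0,0]],
  [0,[-0.01,0.104,-0.005],[0.09,0,0]],
  [0,[-0.01,0.112,-0.007],[0.12,0,0]],
  [0,[-0.01,0.12,-0.008],[0.15,0,0]],
  [0,[-0.01,0.128,-0.01],[0.18,0,0]],
])

```text
time: 2.82
eef_pos: [0.5215, -0.1252, 0.138]
tcp_rot: [0.329, 0.625, -0.335, 0.624]
contact_force: [-11.3, -8.0, 9.5]
opening: -0.005
```

```bash
cat > n.py <<'E'
from h import *
st()
for th in(.5,.4,.3,.2,.1,0,-.1):
    d=armdir(th);n=np.array([d[1],-d[0]])
    print(th,end=" ");go([*(PIV+.05*d-.025*n),.132],YW+np.pi/2+th)
E
python3 n.py
```

```text
t 2.82 p [ 0.5215 -0.1252  0.138 ] zyaw -0.977 q [-0.421  0.082  1.993 -0.01   1.069  0.561] F [-11.3  -8.    9.5] T [-1.14  1.89  0.02] op -0.005
0.5 shift [ 0.02   0.002 -0.013] turn [0.002 0.001 0.006] alt [-1.998 -0.009  0.002]
0.4 shift [ 0.02   0.019 -0.021] turn [0.066 0.002 0.005] alt [-1.934 -0.008  0.003]
0.3 shift [ 0.02   0.037 -0.026] turn [0.129 0.002 0.005] alt [-1.87  -0.008  0.003]
0.2 shift [ 0.019  0.055 -0.03 ] turn [0.193 0.002 0.005] alt [-1.807 -0.008  0.003]
0.1 shift [ 0.019  0.074 -0.032] turn [0.257 0.003 0.005] alt [-1.743 -0.007  0.004]
0 shift [ 0.019  0.092 -0.032] turn [0.32  0.003 0.005] alt [-1.68  -0.007  0.004]
-0.1 shift [ 0.019  0.111 -0.031] turn [0.384 0.003 0.005] alt [-1.616 -0.006  0.004]
```

```bash
python3 - <<'E'
from h import *
s=cam("scene");cv2.imwrite("pics/c3.png",cv2.resize(s["bgr"][130:240,190:300],(600,600),interpolation=2))
E
```

```text
(no output)
```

View pics/c3.png

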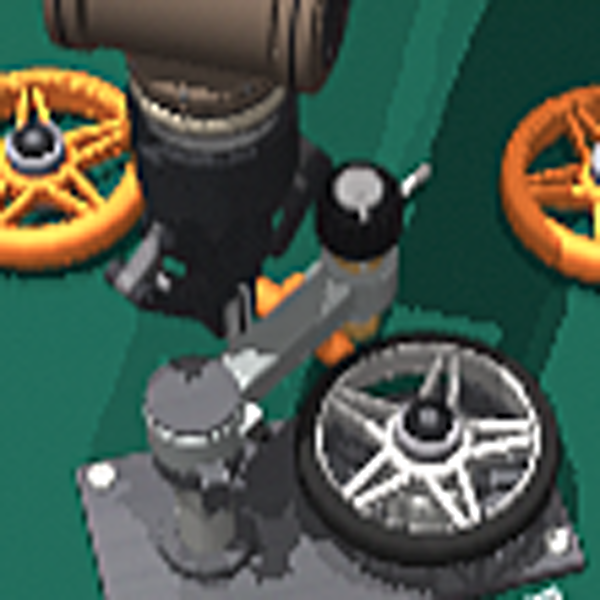

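Request:
play_rows([
  [0,[0,-0.04,0],[0,0,0]],
  [0,[0,-0.08,0],[0,0,0]],
  [0,[0,-0.1,0],[0,0,0]],
  [20,[-0.1,-0.1,0],[0,0,0]],
  [40,[-0.2,-0.1,0],[-0.05,0,0]],
  [60,[-0.25,-0.1,0],[-0.1,0,0]],
  [60,[-0.25,-0.1,0],[-0.2,0,0]],
  [60,[-0.25,-0.1,0],[-0.3,0,0]],
])

```text
time: 3.53
eef_pos: [0.4988, -0.1398, 0.2124]
tcp_rot: [0.197, 0.678, -0.197, 0.681]
contact_force: [-0.0, 0.5, -0.8]
opening: 0.603
```

```bash
python3 - <<'E'
from h import *
st()
s=cam("scene")
k=onz(s,256,164.5,.2)[:2]-[0,.0032];r=k-PIV;print(k,np.hypot(*r),np.arctan2(r[1],r[0])-YW-np.pi/2)
for th in(.5,.556,.6):
  d=armdir(th);go([*(PIV+.05*d),.22],YW+th)
  go([*(PIV+.05*d),.128],YW+th)
cv2.imwrite("pics/c4.png",cv2.resize(s["bgr"][110:240,180:310],(600,600),interpolation=2))
E
```

```text
t 3.53 p [ 0.4988 -0.1398  0.2124] zyaw -0.564 q [-4.690e-01 -4.900e-02  1.980e+00  1.000e-03  1.206e+00  9.500e-02] F [-0.   0.5 -0.8] T [-0.03  0.01 -0.  ] op 0.603
[ 0.49724284 -0.05581911] 0.1173967381521647 0.5605603076591077
shift [-0.029  0.165  0.063] turn [-0.732  0.002  0.   ] alt [ 1.268  0.    -0.002]
shift [0.278 0.164 0.062] turn [-0.732  0.002  0.   ] alt [ 1.268  0.    -0.002]
shift [-0.029  0.156  0.059] turn [-0.768  0.002  0.   ] alt [ 1.232e+00  1.000e-03 -2.000e-03]
shift [0.278 0.156 0.059] turn [-0.768  0.002  0.   ] alt [ 1.232e+00  1.000e-03 -2.000e-03]
shift [-0.029  0.149  0.057] turn [-0.796  0.002  0.001] alt [ 1.204e+00  1.000e-03 -2.000e-03]
shift [0.278 0.149 0.056] turn [-0.796  0.002  0.001] alt [ 1.204e+00  1.000e-03 -2.000e-03]
```

View pics/c4.png

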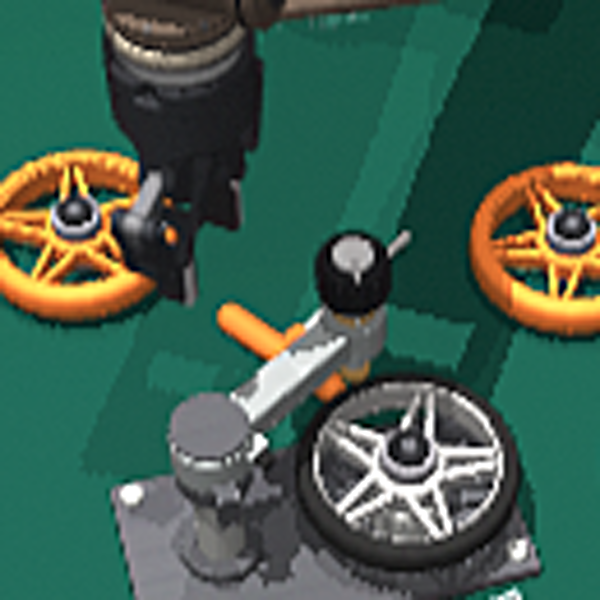

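Request:
play_rows([
  [60,[-0.03,0.08,0.03],[-0.08,0,0]],
  [60,[-0.03,0.156,0.059],[-0.16,0,0]],
  [60,[-0.03,0.156,0.059],[-0.24,0,0]],
  [60,[-0.03,0.156,0.059],[-0.32,0,0]],
  [60,[-0.03,0.156,0.059],[-0.4,0,0]],
  [60,[-0.03,0.156,0.059],[-0.48,0,0]],
  [60,[-0.03,0.156,0.059],[-0.56,0,0]],
  [60,[-0.03,0.156,0.059],[-0.64,0,0]],
  [60,[-0.03,0.156,0.059],[-0.71,0,0]],
  [60,[-0.03,0.156,0.059],[-0.768,0,0]],
])

```text
time: 4.42
eef_pos: [0.5379, -0.1094, 0.2189]
tcp_rot: [-0.222, 0.671, 0.222, 0.671]
contact_force: [-0.1, -0.3, -0.2]
opening: 0.603
```

```bash
python3 - <<'E'
from h import *
st()
for th in(.558,):
  d=armdir(th);go([*(PIV+.05*d),.128],YW+th)
E
```

```text
t 4.42 p [ 0.5379 -0.1094  0.2189] zyaw 0.639 q [-0.386  0.02   1.9    0.     1.223 -1.024] F [-0.1 -0.3 -0.2] T [-0.02 -0.02  0.05] op 0.603
shift [ 0.303 -0.001  0.001] turn [-0.006  0.    -0.   ] alt [ 1.994e+00 -1.000e-03 -0.000e+00]
```

Request:
play_rows([
  [60,[0.1,0,0],[0,0,0]],
  [60,[0.2,0,0],[0,0,0]],
  [60,[0.26,0,0],[0,0,0]],
  [60,[0.295,0,0],[0,0,0]],
  [60,[0.3,0,0],[0,0,0]],
  [40,[0.3,0,0],[0,0,0]],
  [20,[0.3,0,0],[0,0,0]],
  [10,[0.3,0,0],[0,0,0]],
  [10,[0.3,0,0],[0,0,0]],
  [10,[0.3,0,0],[0,0,0]],
], force=25)

```text
time: 5.25
eef_pos: [0.5396, -0.1097, 0.1312]
tcp_rot: [-0.222, 0.671, 0.22, 0.673]
contact_force: [-0.3, -0.3, 2.8]
opening: 0.272
```

```bash
cat > n.py <<'E'
from h import *
s=st();r=s["eef_pos"][:2]-PIV;R=np.hypot(*r);th0=np.arctan2(r[1],r[0])-YW-np.pi/2;print("R",R,"th",th0)
M=Ro.from_quat(s["tcp_rot"]).as_matrix()
print("th by yaw",np.arctan2(M[1,2],M[0,2])-YW)
for th in np.arange(.5,-.11,-.1):
    d=armdir(th);print(round(th,2),end=" ");go([*(PIV+R*d),s["eef_pos"][2]],YW+th)
E
python3 n.py
```

```text
t 5.25 p [ 0.5396 -0.1097  0.1312] zyaw 0.636 q [-0.385  0.118  1.967  0.     1.052 -1.021] F [-0.3 -0.3  2.8] T [ 0.09 -0.07  0.  ] op 0.272
R 0.048914907096115436 th 0.5385094455046753
th by yaw 0.5464726889946735
0.5 shift [ 0.    -0.     0.006] turn [0.03  0.001 0.002] alt [-1.97  -0.003  0.002]
0.4 shift [ 0.    -0.002  0.022] turn [0.093 0.001 0.002] alt [-1.907 -0.003  0.002]
0.3 shift [ 0.    -0.005  0.038] turn [0.157 0.002 0.002] alt [-1.843 -0.003  0.002]
0.2 shift [ 0.    -0.01   0.054] turn [0.221 0.002 0.002] alt [-1.779 -0.002  0.002]
0.1 shift [ 0.    -0.016  0.069] turn [0.284 0.002 0.002] alt [-1.716 -0.002  0.002]
0.0 shift [ 0.    -0.024  0.083] turn [0.348 0.002 0.002] alt [-1.652 -0.002  0.002]
-0.1 shift [ 0.    -0.033  0.097] turn [0.412 0.002 0.001] alt [-1.588 -0.002  0.002]
```

Request:
play_rows([
  [10,[0,0,0.006],[0.025,0,0]],
  [10,[0,0,0.012],[0.05,0,0]],
  [10,[0,-0.001,0.018],[0.075,0,0]],
  [10,[0,-0.002,0.024],[0.1,0,0]],
  [10,[0,-0.003,0.03],[0.125,0,0]],
  [10,[0,-0.005,0.036],[0.15,0,0]],
  [10,[0,-0.006,0.042],[0.174,0,0]],
  [10,[0,-0.008,0.047],[0.196,0,0]],
  [10,[0,-0.01,0.052],[0.215,0,0]],
  [10,[0,-0.011,0.056],[0.23,0,0]],
])

```text
time: 6.08
eef_pos: [0.5549, -0.1021, 0.1312]
tcp_rot: [-0.098, 0.7, 0.097, 0.701]
contact_force: [-0.2, 1.4, 3.0]
opening: 0.271
```

```bash
python3 n.py
```

```text
t 6.08 p [ 0.5549 -0.1021  0.1312] zyaw 0.277 q [-3.610e-01  1.480e-01  1.934e+00 -1.000e-03  1.057e+00 -6.380e-01] F [-0.2  1.4  3. ] T [ 0.15 -0.01  0.57] op 0.271
R 0.04905787907190006 th 0.18744758497514713
th by yaw 0.18698945704864242
0.5 shift [-0.    -0.008 -0.05 ] turn [-0.199  0.001  0.001] alt [ 1.801e+00  2.000e-03 -1.000e-03]
0.4 shift [-0.    -0.004 -0.034] turn [-0.136  0.001  0.001] alt [ 1.864  0.002 -0.002]
0.3 shift [-0.    -0.001 -0.018] turn [-0.072  0.001  0.001] alt [ 1.928  0.002 -0.002]
0.2 shift [-0.    -0.    -0.002] turn [-0.008  0.001  0.001] alt [ 1.992  0.002 -0.002]
0.1 shift [ 0.    -0.001  0.014] turn [0.055 0.001 0.001] alt [-1.945 -0.002  0.002]
0.0 shift [ 0.    -0.003  0.03 ] turn [0.119 0.001 0.001] alt [-1.881 -0.002  0.002]
-0.1 shift [ 0.    -0.007  0.046] turn [0.183 0.001 0.001] alt [-1.817 -0.002  0.002]
```

Request:
play_rows([
  [10,[0,0,0.003],[0.01,0,0]],
  [10,[0,0,0.005],[0.02,0,0]],
  [10,[0,0,0.007],[0.03,0,0]],
  [10,[0,0,0.0095],[0.04,0,0]],
  [10,[0,-0.001,0.012],[0.049,0,0]],
  [10,[0,-0.001,0.014],[0.058,0,0]],
  [10,[0,-0.001,0.016],[0.066,0,0]],
  [10,[0,-0.001,0.018],[0.073,0,0]],
  [10,[0,-0.002,0.0195],[0.079,0,0]],
  [10,[0,-0.002,0.021],[0.084,0,0]],
])

```text
time: 6.92
eef_pos: [0.5613, -0.1006, 0.1311]
tcp_rot: [-0.051, 0.704, 0.051, 0.706]
contact_force: [-0.2, 2.1, 6.0]
opening: 0.272
```

```bash
python3 n.py
```

```text
t 6.92 p [ 0.5613 -0.1006  0.1311] zyaw 0.144 q [-3.560e-01  1.600e-01  1.920e+00  1.000e-03  1.059e+00 -5.010e-01] F [-0.2  2.1  6. ] T [ 0.37 -0.    0.54] op 0.272
R 0.04914077103860204 th 0.054446189713582394
th by yaw 0.05440207692522367
0.5 shift [-0.    -0.016 -0.071] turn [-0.284  0.002  0.001] alt [ 1.716e+00  1.000e-03 -2.000e-03]
0.4 shift [-0.    -0.01  -0.055] turn [-0.22   0.002  0.001] alt [ 1.78e+00  1.00e-03 -2.00e-03]
0.3 shift [-0.    -0.005 -0.04 ] turn [-0.156  0.002  0.001] alt [ 1.844e+00  1.000e-03 -3.000e-03]
0.2 shift [-0.    -0.002 -0.024] turn [-0.093  0.002  0.001] alt [ 1.907e+00  1.000e-03 -3.000e-03]
0.1 shift [-0.    -0.    -0.007] turn [-0.029  0.002  0.   ] alt [ 1.971e+00  1.000e-03 -3.000e-03]
0.0 shift [ 0.    -0.     0.009] turn [0.035 0.002 0.   ] alt [-1.965e+00 -1.000e-03  3.000e-03]
-0.1 shift [ 0.    -0.002  0.025] turn [0.098 0.002 0.   ] alt [-1.902 -0.     0.003]
```

Request:
play_rows([
  [10,[-0.001,0,0.001],[0.004,0,0]],
  [10,[-0.002,0,0.002],[0.008,0,0]],
  [10,[-0.003,0,0.003],[0.012,0,0]],
  [10,[-0.004,0,0.004],[0.016,0,0]],
  [10,[-0.004,0,0.005],[0.02,0,0]],
  [10,[-0.004,0,0.006],[0.024,0,0]],
  [10,[-0.004,0,0.007],[0.028,0,0]],
  [10,[-0.004,0,0.008],[0.032,0,0]],
])

```text
time: 7.58
eef_pos: [0.5635, -0.1003, 0.1312]
tcp_rot: [-0.033, 0.705, 0.033, 0.707]
contact_force: [3.6, 3.6, 4.2]
opening: 0.269
```

```bash
python3 n.py | head -3
```

```text
t 7.58 p [ 0.5635 -0.1003  0.1312] zyaw 0.093 q [-3.540e-01  1.650e-01  1.915e+00  1.000e-03  1.059e+00 -4.480e-01] F [3.6 3.6 4.2] T [ 0.52 -0.61  0.72] op 0.269
R 0.04912592727854416 th 0.008182250642628341
th by yaw 0.0030631117317207884
```

Request:
play_rows([
  [10,[0,0,0.001],[0.003,0,0]],
  [10,[0,0,0.002],[0.006,0,0]],
  [10,[0,0,0.003],[0.01,0,0]],
  [10,[0,0,0.004],[0.013,0,0]],
  [10,[0,0,0.005],[0.017,0,0]],
  [10,[0,0,0.006],[0.02,0,0]],
])

```text
time: 8.08
eef_pos: [0.5644, -0.1004, 0.1312]
tcp_rot: [-0.022, 0.707, 0.022, 0.707]
contact_force: [0.5, 2.6, 5.2]
opening: 0.275
```

```bash
python3 n.py | head -3
```

```text
t 8.08 p [ 0.5644 -0.1004  0.1312] zyaw 0.062 q [-3.530e-01  1.680e-01  1.911e+00 -1.000e-03  1.062e+00 -4.150e-01] F [0.5 2.6 5.2] T [ 0.44 -0.14  0.78] op 0.275
R 0.048961634168167255 th -0.009677664000303121
th by yaw -0.027848276674967858
```

Request:
play_rows([
  [10,[0,0,0.001],[0,0,0]],
  [10,[0,0,0.003],[0,0,0]],
  [10,[0,0,0.005],[0,0,0]],
  [10,[0,0,0.007],[0,0,0]],
  [10,[0,0,0.009],[0,0,0]],
  [10,[0,0,0.011],[0,0,0]],
  [10,[0,0,0.011],[0,0,0]],
])

```text
time: 8.67
eef_pos: [0.5645, -0.1004, 0.1311]
tcp_rot: [-0.022, 0.71, 0.022, 0.703]
contact_force: [-10.2, 2.3, 13.2]
opening: 0.273
```

```bash
python3 n.py | head -3
```

```text
t 8.67 p [ 0.5645 -0.1004  0.1311] zyaw 0.063 q [-0.351  0.173  1.905 -0.004  1.072 -0.412] F [-10.2   2.3  13.2] T [0.23 1.23 0.75] op 0.273
R 0.048972916635347585 th -0.010710736869162352
th by yaw -0.02689901941315012
```

Request:
play_rows([
  [10,[0,0,-0.005],[0,0,0]],
  [10,[0,0,-0.01],[0,0,0]],
  [30,[0,0,-0.01],[0,0,0]],
  [45,[0,0,-0.01],[0,0,0]],
  [60,[0,0,-0.01],[0,0,0]],
  [60,[-0.05,0,-0.01],[0,0,0]],
  [60,[-0.18,0,-0.01],[0,0,0]],
  [60,[-0.31,0,-0.01],[0,0,0]],
  [80,[-0.42,0,-0.01],[0,0,0]],
  [100,[-0.44,0,-0.01],[0,0,0]],
])

```text
time: 9.5
eef_pos: [0.5668, -0.1017, 0.2695]
tcp_rot: [-0.023, 0.704, 0.02, 0.71]
contact_force: [0.6, 0.2, 1.7]
opening: 0.859
```

```bash
python3 - <<'E'
from h import *
st();s=cam("scene");t=cam("top")
a=cv2.resize(s["bgr"][140:265,190:315],(400,400),interpolation=2);b=cv2.resize(t["bgr"][125:225,220:320],(400,400),interpolation=2)
cv2.imwrite("pics/c5.png",np.hstack([a,b]))
K=PIV+.12*armdir(0);print("expect knob px",proj(s,[*K,.2]),proj(t,[*K,.2]),K)
E
```

```text
t 9.5 p [ 0.5668 -0.1017  0.2695] zyaw 0.06 q [-3.530e-01  3.500e-02  1.790e+00 -1.000e-03  1.306e+00 -4.130e-01] F [0.6 0.2 1.7] T [ 0.09 -0.03  0.05] op 0.859
expect knob px [268.8595671 181.2237615] [249.87249588 171.12547092] [ 0.55755668 -0.0297226 ]
```

View pics/c5.png

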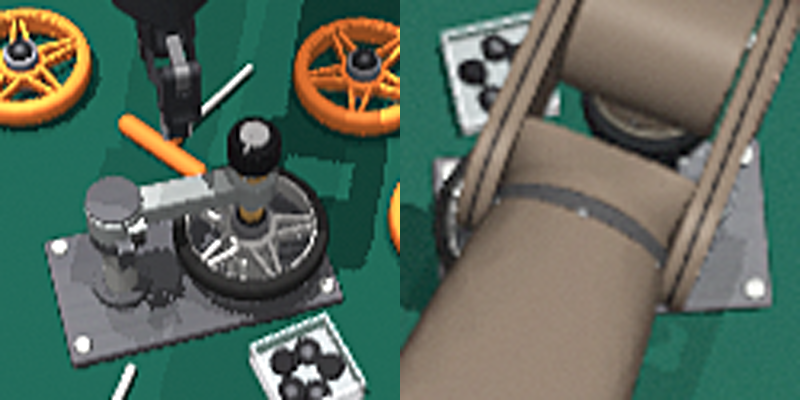

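Request:
play_rows([
  [100,[0,0.12,-0.01],[-0.079,0,0]],
  [100,[0,0.24,-0.017],[-0.158,0,0]],
  [100,[0,0.24,-0.017],[-0.237,0,0]],
  [100,[0,0.24,-0.017],[-0.316,0,0]],
  [100,[0,0.24,-0.017],[-0.395,0,0]],
  [100,[0,0.24,-0.017],[-0.474,0,0]],
  [100,[0,0.24,-0.017],[-0.553,0,0]],
  [100,[0,0.24,-0.017],[-0.632,0,0]],
  [100,[0,0.24,-0.017],[-0.711,0,0]],
  [100,[0,0.24,-0.017],[-0.79,0,0]],
])

```text
time: 10.43
eef_pos: [0.5534, -0.0287, 0.2587]
tcp_rot: [-0.428, 0.563, 0.432, 0.56]
contact_force: [-0.7, 0.4, 0.5]
opening: 0.998
```

Request:
play_rows([
  [100,[0,0,0],[-0.079,0,0]],
  [100,[0,0,0],[-0.158,0,0]],
  [100,[0,0,0],[-0.237,0,0]],
  [100,[0,0,0],[-0.316,0,0]],
  [100,[0,0,0],[-0.395,0,0]],
  [100,[0,0,0],[-0.474,0,0]],
  [100,[0,0,0],[-0.553,0,0]],
  [100,[0,0,0],[-0.6,0,0]],
  [100,[0,0,0],[-0.6,0,0]],
])

```text
time: 11.18
eef_pos: [0.5535, -0.0287, 0.259]
tcp_rot: [-0.635, 0.307, 0.639, 0.306]
contact_force: [-0.0, 0.1, 0.2]
opening: 1.002
```

```bash
python3 - <<'E'
from h import *
s=st();k=onz(cam("scene"),269.4,182.2,.2)[:2];print(k)
M=Ro.from_quat(s["tcp_rot"]).as_matrix();z=np.arctan2(M[1,2],M[0,2])
go([.5575,-.0305,.166],z)
E
```

```text
t 11.18 p [ 0.5535 -0.0287  0.259 ] zyaw 2.245 q [-2.350e-01  2.000e-03  1.843e+00 -0.000e+00  1.303e+00 -2.480e+00] F [-0.   0.1  0.2] T [ 0.01 -0.02 -0.03] op 1.002
[ 0.56087212 -0.02896069]
shift [ 0.311 -0.007 -0.014] turn [-0.002  0.003 -0.002] alt [ 1.998 -0.004 -0.004]
```

Request:
play_rows([
  [100,[0.05,-0.008,-0.018],[-0.07,0,0]],
  [100,[0.12,-0.008,-0.018],[-0.14,0,0]],
  [100,[0.2,-0.008,-0.018],[-0.15,0,0]],
  [100,[0.26,-0.008,-0.018],[-0.15,0,0]],
  [100,[0.3,-0.008,-0.018],[-0.15,0,0]],
  [100,[0.31,-0.008,-0.018],[-0.15,0,0]],
  [100,[0.31,-0.008,-0.018],[-0.15,0,0]],
])

```text
time: 11.82
eef_pos: [0.5593, -0.0314, 0.1679]
tcp_rot: [-0.668, 0.23, 0.67, 0.23]
contact_force: [0.7, 1.0, 1.3]
opening: 0.998
```

```bash
python3 - <<'E'
from h import *
s=st();c=cam("scene");cv2.imwrite("pics/c6.png",cv2.resize(c["bgr"][120:245,200:325],(600,600),interpolation=2))
M=Ro.from_quat(s["tcp_rot"]).as_matrix();z=np.arctan2(M[1,2],M[0,2])
go([.559,-.031,.166],z)
E
```

```text
t 11.82 p [ 0.5593 -0.0314  0.1679] zyaw 2.479 q [-0.237  0.098  1.916 -0.     1.131 -2.717] F [0.7 1.  1.3] T [-0.01 -0.02  0.02] op 0.998
shift [0.011 0.001 0.004] turn [ 0.  0. -0.] alt [-2.  0.  0.]
```

View pics/c6.png

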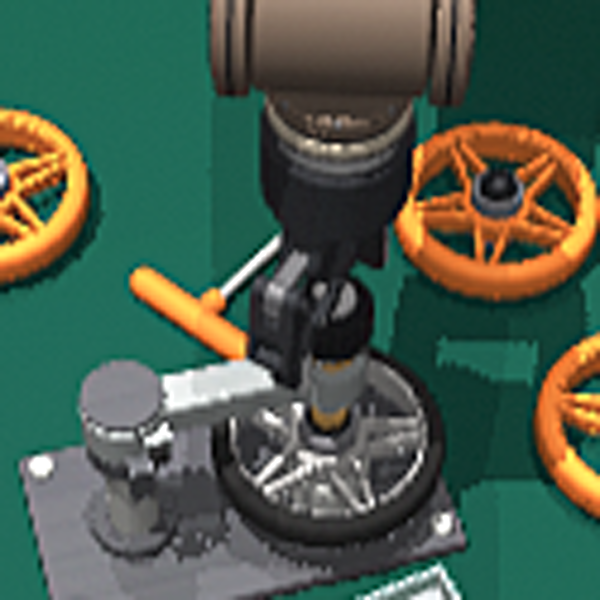

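Request:
play_rows([
  [80,[0,0,0],[0,0,0]],
  [60,[0,0,0],[0,0,0]],
  [50,[0,0,0],[0,0,0]],
  [40,[0,0,0],[0,0,0]],
  [35,[0,0,0],[0,0,0]],
  [35,[0,0,0],[0,0,0]],
], force=40)

```text
time: 12.37
eef_pos: [0.5587, -0.0298, 0.1713]
tcp_rot: [-0.667, 0.229, 0.671, 0.23]
contact_force: [-8.0, 4.9, 7.7]
opening: 0.503
```

```bash
python3 -c "
from h import *
st()"
```

```text
t 12.37 p [ 0.5587 -0.0298  0.1713] zyaw 2.48 q [-0.236  0.094  1.914  0.003  1.14  -2.717] F [-8.   4.9  7.7] T [ 0.81  1.26 -0.03] op 0.503
```

Request:
play_rows([
  [35,[-0.004,0,0.003],[0,0,0]],
  [35,[-0.008,0,0.006],[0,0,0]],
  [35,[-0.008,0,0.006],[0,0,0]],
])

```text
time: 12.62
eef_pos: [0.5582, -0.0297, 0.1714]
tcp_rot: [-0.668, 0.229, 0.669, 0.23]
contact_force: [-0.9, 2.0, -2.7]
opening: 0.497
```

```bash
python3 -c "
from h import *
st()"
```

```text
t 12.62 p [ 0.5582 -0.0297  0.1714] zyaw 2.481 q [-2.350e-01  9.000e-02  1.917e+00  1.000e-03  1.135e+00 -2.716e+00] F [-0.9  2.  -2.7] T [ 0.39  0.13 -0.05] op 0.497
```

Request:
play_rows([
  [35,[0,0,0],[0.04,0,0]],
  [35,[0.001,0,0],[0.1,0,0]],
  [35,[0.002,0,0],[0.17,0,0]],
  [35,[0.002,0,0],[0.24,0,0]],
  [35,[0.003,0,0],[0.31,0,0]],
  [35,[0.004,0,0],[0.38,0,0]],
  [35,[0.005,0,0],[0.45,0,0]],
  [35,[0.005,0,0],[0.52,0,0]],
  [35,[0.006,0,0],[0.59,0,0]],
  [35,[0.006,0,0],[0.64,0,0]],
])

```text
time: 13.45
eef_pos: [0.5582, -0.0298, 0.1695]
tcp_rot: [-0.474, 0.525, 0.475, 0.524]
contact_force: [-1.3, 2.3, -2.4]
opening: 0.502
```

```bash
python3 -c "
from h import *
st()"
```

```text
t 13.45 p [ 0.5582 -0.0298  0.1695] zyaw 1.471 q [-2.350e-01  9.300e-02  1.918e+00  1.000e-03  1.133e+00 -1.707e+00] F [-1.3  2.3 -2.4] T [0.41 0.14 0.1 ] op 0.502
```

Request:
play_rows([
  [35,[0,0,0],[0.06,0,0]],
  [35,[0.001,0,0],[0.12,0,0]],
  [35,[0.002,0,0],[0.18,0,0]],
  [35,[0.002,0,0],[0.24,0,0]],
  [35,[0.003,0,0],[0.3,0,0]],
  [35,[0.004,0,0],[0.36,0,0]],
  [35,[0.004,0,0],[0.42,0,0]],
  [35,[0.005,0,0],[0.48,0,0]],
  [35,[0.005,0,0],[0.54,0,0]],
  [35,[0.006,0,0],[0.6,0,0]],
])

```text
time: 14.28
eef_pos: [0.5581, -0.0299, 0.1678]
tcp_rot: [-0.184, 0.683, 0.185, 0.682]
contact_force: [-1.4, 1.7, -0.9]
opening: 0.504
```

```bash
python3 -c "
from h import *
st()"
```

```text
t 14.28 p [ 0.5581 -0.0299  0.1678] zyaw 0.529 q [-2.350e-01  9.500e-02  1.919e+00  1.000e-03  1.130e+00 -7.650e-01] F [-1.4  1.7 -0.9] T [0.34 0.36 0.26] op 0.504
```

Request:
play_rows([
  [35,[0,0,0],[0.06,0,0]],
  [35,[0.001,0,0],[0.12,0,0]],
  [35,[0.002,0,0],[0.18,0,0]],
  [35,[0.002,0,0],[0.24,0,0]],
  [35,[0.003,0,0],[0.3,0,0]],
  [35,[0.004,0,0],[0.36,0,0]],
  [35,[0.004,0,0],[0.42,0,0]],
  [35,[0.005,0,0],[0.48,0,0]],
  [35,[0.005,0,0],[0.54,0,0]],
])

```text
time: 15.03
eef_pos: [0.558, -0.0299, 0.1662]
tcp_rot: [0.113, 0.699, -0.112, 0.697]
contact_force: [-1.9, 2.5, -2.9]
opening: 0.503
```

```bash
python3 -c "
from h import *
st()"
```

```text
t 15.03 p [ 0.558  -0.0299  0.1662] zyaw -0.319 q [-2.350e-01  9.700e-02  1.920e+00  1.000e-03  1.127e+00  8.400e-02] F [-1.9  2.5 -2.9] T [0.4  0.29 0.21] op 0.503
```

Request:
play_rows([
  [35,[0,0,0],[0.06,0,0]],
  [35,[0.001,0,0],[0.12,0,0]],
  [35,[0.002,0,0],[0.18,0,0]],
  [35,[0.003,0,0],[0.24,0,0]],
])

```text
time: 15.37
eef_pos: [0.558, -0.0298, 0.1657]
tcp_rot: [0.241, 0.666, -0.241, 0.664]
contact_force: [-3.0, 3.4, -1.1]
opening: 0.502
```

```bash
python3 -c "
from h import *
st()"
```

```text
t 15.37 p [ 0.558  -0.0298  0.1657] zyaw -0.696 q [-2.350e-01  9.700e-02  1.921e+00  1.000e-03  1.127e+00  4.600e-01] F [-3.   3.4 -1.1] T [0.49 0.53 0.29] op 0.502
```

Total 3.18 rad. Small steps now, reading torque each time.

Request:
play_rows([
  [35,[0.001,0,0],[0.05,0,0]],
  [35,[0.001,0,0],[0.1,0,0]],
])

```text
time: 15.53
eef_pos: [0.558, -0.0298, 0.1655]
tcp_rot: [0.292, 0.645, -0.292, 0.643]
contact_force: [-2.8, 2.7, 0.1]
opening: 0.501
```

```bash
python3 -c "
from h import *
st()"
```

```text
t 15.53 p [ 0.558  -0.0298  0.1655] zyaw -0.852 q [-2.350e-01  9.800e-02  1.921e+00  1.000e-03  1.126e+00  6.160e-01] F [-2.8  2.7  0.1] T [0.54 0.47 0.39] op 0.501
```

Request:
play_rows([
  [35,[0.001,0,0],[0.05,0,0]],
  [35,[0.001,0,0],[0.1,0,0]],
])

```text
time: 15.7
eef_pos: [0.558, -0.0298, 0.1653]
tcp_rot: [0.342, 0.62, -0.342, 0.618]
contact_force: [-3.3, 3.1, 0.7]
opening: 0.502
```

```bash
python3 -c "
from h import *
st()"
```

```text
t 15.7 p [ 0.558  -0.0298  0.1653] zyaw -1.009 q [-2.350e-01  9.800e-02  1.921e+00  1.000e-03  1.126e+00  7.730e-01] F [-3.3  3.1  0.7] T [0.55 0.55 0.39] op 0.502
```

Request:
play_rows([
  [35,[0,0,0],[0.05,0,0]],
])

```text
time: 15.78
eef_pos: [0.558, -0.0297, 0.1653]
tcp_rot: [0.366, 0.606, -0.366, 0.604]
contact_force: [-3.1, 2.8, 1.3]
opening: 0.503
```

```bash
python3 -c "
from h import *
st()"
```

```text
t 15.78 p [ 0.558  -0.0297  0.1653] zyaw -1.088 q [-2.350e-01  9.800e-02  1.921e+00  1.000e-03  1.126e+00  8.520e-01] F [-3.1  2.8  1.3] T [0.54 0.54 0.21] op 0.503
```

Request:
play_rows([
  [35,[0,0,0],[0.05,0,0]],
])

```text
time: 15.87
eef_pos: [0.558, -0.0297, 0.1653]
tcp_rot: [0.389, 0.591, -0.39, 0.589]
contact_force: [-3.3, 3.4, 1.0]
opening: 0.501
```

```bash
python3 -c "
from h import *
st()"
```

```text
t 15.87 p [ 0.558  -0.0297  0.1653] zyaw -1.167 q [-2.350e-01  9.800e-02  1.921e+00  1.000e-03  1.126e+00  9.310e-01] F [-3.3  3.4  1. ] T [0.63 0.53 0.21] op 0.501
```

Request:
play_rows([
  [35,[0,0,0],[0.05,0,0]],
])

```text
time: 15.95
eef_pos: [0.558, -0.0297, 0.1653]
tcp_rot: [0.412, 0.576, -0.412, 0.573]
contact_force: [-3.8, 2.6, 0.9]
opening: 0.499
```

```bash
python3 -c "
from h import *
st()"
```

```text
t 15.95 p [ 0.558  -0.0297  0.1653] zyaw -1.245 q [-2.350e-01  9.800e-02  1.921e+00  1.000e-03  1.126e+00  1.009e+00] F [-3.8  2.6  0.9] T [0.61 0.53 0.26] op 0.499
```

Request:
play_rows([
  [35,[0,0,0],[0.05,0,0]],
])

```text
time: 16.03
eef_pos: [0.558, -0.0297, 0.1653]
tcp_rot: [0.434, 0.559, -0.435, 0.557]
contact_force: [-3.2, 3.5, 1.0]
opening: 0.497
```

```bash
python3 -c "
from h import *
st()"
```

```text
t 16.03 p [ 0.558  -0.0297  0.1653] zyaw -1.323 q [-2.350e-01  9.800e-02  1.921e+00  1.000e-03  1.126e+00  1.088e+00] F [-3.2  3.5  1. ] T [0.7  0.52 0.28] op 0.497
```

Request:
play_rows([
  [35,[0,0,0],[0.05,0,0]],
])

```text
time: 16.12
eef_pos: [0.558, -0.0297, 0.1653]
tcp_rot: [0.456, 0.542, -0.456, 0.539]
contact_force: [-2.2, 3.5, -0.6]
opening: 0.502
```

```bash
python3 -c "
from h import *
st()"
```

```text
t 16.12 p [ 0.558  -0.0297  0.1653] zyaw -1.402 q [-2.350e-01  9.800e-02  1.921e+00  1.000e-03  1.126e+00  1.166e+00] F [-2.2  3.5 -0.6] T [0.61 0.51 0.4 ] op 0.502
```

Request:
play_rows([
  [35,[0,0,0],[0.05,0,0]],
])

```text
time: 16.2
eef_pos: [0.558, -0.0297, 0.1653]
tcp_rot: [0.477, 0.523, -0.477, 0.521]
contact_force: [-2.7, 2.0, 0.6]
opening: 0.505
```

```bash
python3 -c "
from h import *
st()"
```

```text
t 16.2 p [ 0.558  -0.0297  0.1653] zyaw -1.48 q [-2.350e-01  9.800e-02  1.921e+00  1.000e-03  1.126e+00  1.245e+00] F [-2.7  2.   0.6] T [0.65 0.54 0.21] op 0.505
```

Request:
play_rows([
  [35,[0,0,0],[0.05,0,0]],
  [35,[0,0,0],[0.1,0,0]],
  [35,[0,0,0],[0.15,0,0]],
  [35,[0,0,0],[0.2,0,0]],
])

```text
time: 16.53
eef_pos: [0.5581, -0.0296, 0.1653]
tcp_rot: [-0.552, -0.442, 0.553, -0.44]
contact_force: [-3.6, 3.5, 0.8]
opening: 0.503
```

```bash
python3 -c "
from h import *
st()"
```

```text
t 16.53 p [ 0.5581 -0.0296  0.1653] zyaw -1.794 q [-2.350e-01  9.800e-02  1.921e+00  1.000e-03  1.126e+00  1.559e+00] F [-3.6  3.5  0.8] T [0.68 0.45 0.39] op 0.503
```

Request:
play_rows([
  [35,[0,0,0],[0.05,0,0]],
])

```text
time: 16.62
eef_pos: [0.5581, -0.0296, 0.1653]
tcp_rot: [-0.569, -0.42, 0.57, -0.418]
contact_force: [-3.0, 2.6, 0.6]
opening: 0.502
```

```bash
python3 -c "
from h import *
st()"
```

```text
t 16.62 p [ 0.5581 -0.0296  0.1653] zyaw -1.873 q [-2.350e-01  9.800e-02  1.921e+00  1.000e-03  1.126e+00  1.637e+00] F [-3.   2.6  0.6] T [0.69 0.45 0.22] op 0.502
```

Request:
play_rows([
  [60,[0,0,0],[0,0,0]],
  [80,[0,0,0],[0,0,0]],
  [100,[0,0,0],[0,0,0]],
  [100,[0,0,0],[0,0,0]],
  [100,[-0.05,0,0],[0,0,0]],
  [100,[-0.15,0,0],[0,0,0]],
  [100,[-0.28,0,0],[0,0,0]],
  [100,[-0.4,0,0],[0,0,0]],
  [100,[-0.5,0,0],[0,0,0]],
])

```text
time: 17.37
eef_pos: [0.5594, -0.0308, 0.3187]
tcp_rot: [0.57, 0.419, -0.568, 0.421]
contact_force: [1.6, -0.4, 0.0]
opening: 0.997
```

```bash
python3 - <<'E'
from h import *
st();c=cam("scene");d=cam("top")
a=cv2.resize(c["bgr"][120:270,190:340],(400,400),interpolation=2);b=cv2.resize(d["bgr"][100:280,170:350],(400,400),interpolation=2)
cv2.imwrite("pics/c7.png",np.hstack([a,b]))
E
```

```text
t 17.37 p [ 0.5594 -0.0308  0.3187] zyaw -1.87 q [-0.236 -0.025  1.762 -0.     1.401  1.634] F [ 1.6 -0.4  0. ] T [ 0.05  0.   -0.02] op 0.997
```

View pics/c7.png

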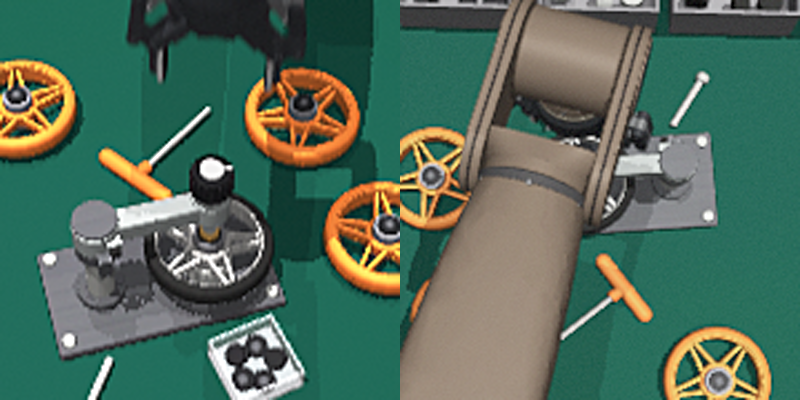

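```bash
python3 -c "
from plant import ctrl
print(ctrl.sign_off())"
```

```text
the job is handed in; nothing more can be done
None
```

The press arm is swung shut against its stop and the bush is pressed home. I gave the knob three clicks, and the job was handed in at about 17 s of the 67 s allowed.

- **Swing:** I pinched the bar and closed the last part slowly. At the stop, 3 mm more of commanded travel moved the arm 0.1 mm. The measured angle there was about -0.01 rad by position and -0.03 by tool yaw, since the pads twisted slightly on the bar.
- **First push:** I began with closed fingers pushing on the bar's side. That read about 14 N sideways and 9.5 N upward, with the gripper's knuckle close to the knob, so I backed off and pinched instead.
- **Winding:** I turned the knob about 4.35 rad in one grip, following it down. It stopped sinking after about 6 mm. The torque then went up to about 0.39 N m and dropped to about 0.21 N m three times, 0.39 rad apart. Vertical force stayed under 3 N while winding, but the grip itself pushed up about 8 N for a moment before I eased it.
- **Last picture:** the arm is over the wheel, the knob is down with the foot on the bush, the gripper is clear, and the nearby things look unmoved. The robot hides part of the top view. I judged the bush home from the torque and the sinking, not by measuring the flange directly.

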